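# Haul the tug out of its shed with the reach tool

### The arm

A 6-joint arm with a two-finger parallel gripper is mounted at the origin on the work surface. World frame = base frame: x ahead of the robot, y to its left, z up, the work surface at z = 0. Lengths are in m, angles in degrees, forces in N, time in s.
With the tool pointing down it reaches from about 0.3 to 0.75 m from the base axis. Payload 8.5 kg.
Tool frame: the origin (TCP) lies on the centre line of the jaws, within the pads' length; the fingertips stand 19 mm ahead of it and the grasp point (between the pads) is the TCP (env.tcp_to_tips is the z of the fingertips in the tool frame, in m); z points along the fingers, y is the line along which they close (so a half turn about z gives the same grasp; the last joint's range is limited). The gripper opens to 85 mm and grips with 20 to 120 N. Pads are 22 mm wide; open, the fingers measure 114 mm over their backs; the gripper's body (76 mm by 85 mm) begins 54 mm behind the grasp point. The pads swing forward as they close: fully open they stand 13 mm farther back than shut.
Start: joints at [-12.336, 21.807, 74.336, -0, 83.858, -12.336], TCP at [0.55, 0, 0.25] pointing down, gripper open.
Joint ranges: [-178.18, 178.18], [-50.72, 133.34], [12.68, 142.11], [-81.47, 261.47], [9.98, 163.14], [-165.26, 165.26]. Speed limits (degrees/s): [136.94, 136.94, 180, 180, 180, 180].

### API

Orientations are given as a 3x3 rotation matrix whose columns are the frame's x, y, z axes.
In Python, from rig import env gives the robot as it stands.
- The arm moves only by the tool servo_tool, never from a script. Its argument "steps" is a list of rows, each an object of numbers: "tx", "ty", "tz": the shift along the world's x, y, z in cm; "yaw": the turn about the world's z in degrees; "claw": the finger opening in cm, from 0 to 8.54. In form: [{"tx": .., "ty": .., "tz": .., "yaw": .., "claw": ..}, ...]. A call has 1 to 20 rows; each row shifts and turns the commanded pose from where the row before left it; what a row does not reach is not made up. A row lasts 1/10 s, in which the tool goes at most 50 mm and 8.59 degrees, less where a joint would pass 70% of its speed; a pose out of reach is approached as far as the arm can. A call with a gripper value outside its range is refused whole. The fingers move at their own pace and stop on an object; "newtons" is the grip in N (left out, the last holds). Time passes only in rows, so rows that do not move let the fingers close. It gives the time, the measured TCP pose, the force, the opening and the grip force at its end, in the units of the state.
- env.observe(): the state, without advancing time (a new reading comes with each control period).
- env.get_image(name): name is "scene" or "side" or "wrist"; returns (picture, depth): 400x640x3 uint8, red, green, blue; 400x640 float32, m along the optical axis (not along the pixel's ray), 0 where there is no reading.
- env.camera_model(name): a dict with "fovy" (degrees; the focal length in pixels is half the picture's height over the tangent of half this angle, whatever the lens; pixels are square), "cx", "cy" (the principal point, pixels), "dist_coeffs" ([k1, k2, p1, p2, k3] as OpenCV has them; the pictures are not rectified), "T" (4x4, takes a point from camera to world coordinates). Camera axes: x right, y down, z forward; pixel columns grow to the right and rows downward; lengths in m; the calibration is good to about 2 mm. A picture is of the moment at which its call begins: read the wrist's pose just before it. camera_model takes no time and is no camera call; for the wrist camera it gives the pose at the moment of the call.
- env.close_job(): hands the job in; it is judged then, once.
The state is a dict: "time_s": time; "q": joint angles; "qvel": joint speeds; "joint_efforts": joint torques, N m; "position": TCP position; "tool_rot": TCP orientation; "ft_force": force on the tool from outside, world axes, zero at the start; "wrist_torque": the same for the moment, N m; "grip_width": finger opening in m; "gripper_force": force on a finger pad.
Only numpy, scipy, OpenCV 4.12 (cv2) and the standard library are available. Lean on these libraries where they do the work, as an engineer would, in place of code of your own. Each camera call takes 0.05 s, during which the arm holds its last target. There are 200 camera calls.

### The job

Take the reach tool from the cork mat, hook it behind the brass tow post on the tug's after deck and gently draw the tug out of the boat shed until the whole hull is clear of the mouth and it stands on the desk, still upright; do not touch the tug with the fingers or press it against the shed or its guide rails with more than a light touch. You cannot know where across the deck the tow post stands, so feel for it gently with the tool. Then lay the whole tool, without dropping it, back on the cork mat and leave everything else where it is.

Things in the scene. Friction and masses are not known exactly. Their poses are not given: they have to be found in the camera images.
- shed: fixed boat shed, green plank roof. Origin on the desk at the middle of its inside: 210 mm long (x), 176 mm wide (y), 95 mm high. Walls 12 mm, roof 15 mm thick. +x points into the shed, z up. Two guide rails, 10 mm wide and 16 mm high, stand on the desk along its whole length, inner faces 45 mm either side of the middle; no floor, the desk runs through
- shed_mouth (a point): middle of the shed's mouth at desk level, its only opening (the whole -x end), 105 mm from the shed's origin, same axes; the roof overhangs it by 3 mm
- tug_center (a point): red lacquered tugboat 160 mm long, 82 mm wide, 0.3 to 0.6 kg, loose between the guide rails, stern to the mouth. Point: middle of its length and width, 13.5 mm above its flat bottom; x to the bow, z up. Open after deck x -80 to -12 mm, 27 mm above the bottom. Foredeck (43 mm high) from x = -12, white house (73 mm high, 46 mm wide) from x = -4 mm, black funnel on it to 85 mm
- tow_line (a point): point 42 mm above the tug's bottom on its middle line, 45 mm astern of the centre point, same axes. One upright brass tow post, 8 mm across, from the after deck to 57 mm above the bottom, stands on the cross line through it: clamped firmly at an unknown place y = -35 to +35 mm from this point, hidden by the roof. A push of 1 to 6 N slides the tug along the desk; across, the rails stop it after 2 to 6 mm
- tug_bow (a point): foremost point of the tug's hull on its middle line, 13.5 mm above the bottom, 80 mm ahead of the centre point; same axes
- tool_grip (a point): hooked reach tool, 0.17 kg, loose, lying on the cork mat. Point: where to grip the wooden handle, 20 mm above its underside, on its middle line. Handle: bar 110 mm long (x -80 to +30 mm), 24 mm wide (y), 40 mm high. Brass ferrule 18 mm across to x = 42 mm, then a straight level steel shaft 7 mm thick at y = z = 0. x points to the hook, z up
- tool_hook (a point): middle of the tool's cross bar, 215 mm ahead of the grip point, same axes. The 7 mm bar turns square from the shaft's end to +y for 22 mm (this point is half-way, 11 mm from the shaft's line) and ends in a barb turned back 10 mm towards the handle, all level with the shaft; lengths along the bar's middle line
- mat: cork mat fixed to the desk, 340 mm (x) by 170 mm (y), 3 mm thick; origin at the centre of its underside, z up
- globe: glass globe 60 mm across fixed in a dark wooden foot, loose; origin at the centre of its underside
- bell: bronze ship's bell, 68 mm across, 65 mm tall, standing loose on the shed's roof; origin at the centre of its underside
- block: boxwood sanding block 85 x 45 x 26 mm, loose; origin at the centre of its underside
- glue: glue bottle 44 mm across, 85 mm tall, loose; origin at the centre of its underside
- cup: blue ceramic cup 68 mm across, 80 mm tall, loose; origin at the centre of its underside
- varnish: varnish jar 56 mm across, 55 mm tall, loose; origin at the centre of its underside
Things that resemble listed ones, but are neither listed nor needed, are in the scene too. What is shaped like the part that bears tug_center but green or purple is not meant.

How it is judged:
By the outcome, as a careful person would: the job done as asked, in the order asked, and still so for the second after the job is handed in, with the robot touching nothing.
It also fails if it takes over 54 s, if anything falls off the work surface, if the arm or the gripper's body presses on something with over 40 N, if the wrist force passes 120 N, or if a joint passes its speed limit or range.

## Working session

There is one attempt and no reset: what is moved stays moved. The work goes in short steps, Python scripts to look and compute and a tool call to move; the robot and the scene stay as the last step left them, time stands still between calls to the robot, and variables do not carry over. Pictures are saved under pics/ and viewed, at most 12 in all, crops included, and the job is handed in when it is done.

Besides the shell and the picture viewer there is one more tool, called as name(argument=value, ...) on one line, values as JSON. servo_tool: Moves the arm, as the interface text tells. Its arguments: {"type":"object","properties":{"steps":{"type":"array"},"newtons":{"type":"number"}},"required":["steps"]}

```bash
mkdir -p pics; ls; cat > h.py <<'E'
import numpy as np, cv2
from rig import env
def grab(n):
    m=env.camera_model(n); im,d=env.get_image(n)
    np.savez(''+n+'.npz',im=im,d=d,T=m['T'],c=[m['fovy'],m['cx'],m['cy']],k=m['dist_coeffs']); return im,d
def load(n): return np.load(''+n+'.npz')
def K(z):
    f=200/np.tan(np.radians(z['c'][0])/2); return np.array([[f,0,z['c'][1]],[0,f,z['c'][2]],[0,0,1]])
def ray(z,u,v):
    p=cv2.undistortPoints(np.array([[[u,v]]],float),K(z),z['k'])[0,0]; T=z['T']
    return T[:3,3],T[:3,:3]@np.array([p[0],p[1],1])
def onz(z,u,v,h):
    o,r=ray(z,u,v); return o+r*(h-o[2])/r[2]
def dep(z,u,v):
    o,r=ray(z,u,v); return o+r*z['d'][int(round(v)),int(round(u))]
def proj(z,P):
    P=np.atleast_2d(P).astype(float);Ti=np.linalg.inv(z['T'])
    r,_=cv2.Rodrigues(Ti[:3,:3]); return cv2.projectPoints(P,r,Ti[:3,3],K(z),z['k'])[0][:,0]
E
python3 - <<'E'
from h import *
for n in ['scene','side']:
    im,d=grab(n); cv2.imwrite(f'pics/{n}0.png',im[:,:,::-1])
    z=load(n); print(n,z['T'].round(3).tolist(),z['c'],z['k'])
print(env.observe()['ft_force'])
E
```

```text
pics
scene [[-0.265, 0.63, -0.73, 1.305], [0.964, 0.179, -0.195, 0.283], [0.008, -0.755, -0.655, 0.802], [0.0, 0.0, 0.0, 1.0]] [ 57.2674627  325.38046201 196.08319082] [-0.0495507  0.         0.         0.         0.       ]
side [[0.848, -0.376, 0.374, -0.044], [-0.53, -0.609, 0.59, -0.763], [0.006, -0.699, -0.715, 1.095], [0.0, 0.0, 0.0, 1.0]] [ 42.16839029 315.68551078 190.60306429] [0.05267976 0.         0.         0.         0.        ]
[-0.40105731  0.60938995 -0.02890605]
```

View pics/scene0.png

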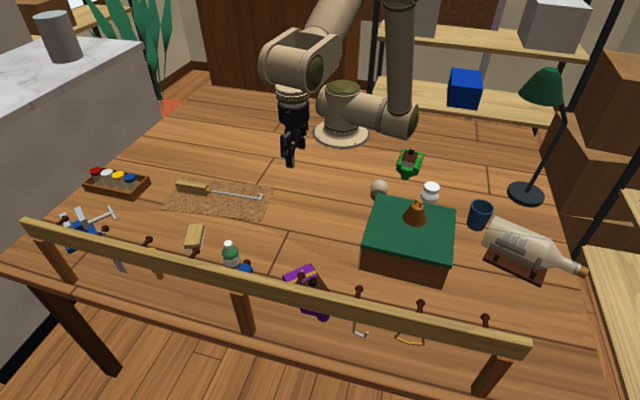

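View pics/side0.png

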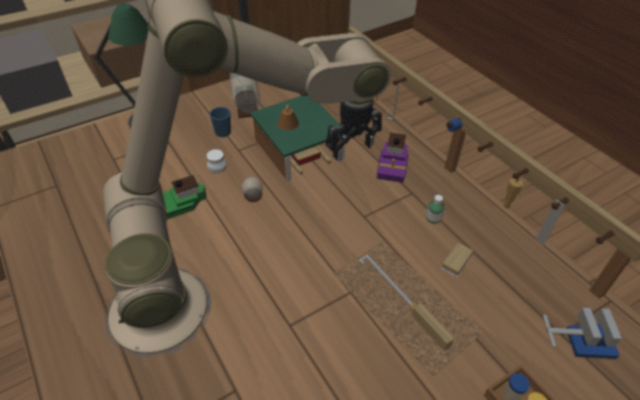

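The scene picture shows the tool on its mat near (220,190) and the shed's roof at about (408,232). The side picture shows the mouth with the red stern near (308,158) and the tool from (365,260) to (450,343). I'll enlarge these areas to read the corners.

```bash
python3 - <<'E'
from h import *
s=load('scene')['im'];e=load('side')['im']
def cr(im,u,v,w,h,k): return cv2.resize(im[v:v+h,u:u+w],None,fx=k,fy=k,interpolation=cv2.INTER_CUBIC)
a=np.hstack([cr(s,350,170,130,100,3),cr(s,155,165,130,100,3)])
b=np.hstack([cr(e,235,85,130,100,3),cr(e,335,240,130,100,3)])
# grid ticks every 10 px
o=np.vstack([a,b]).copy()
cv2.imwrite('pics/crop0.png',o[:,:,::-1])
E
```

```text
(no output)
```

View pics/crop0.png

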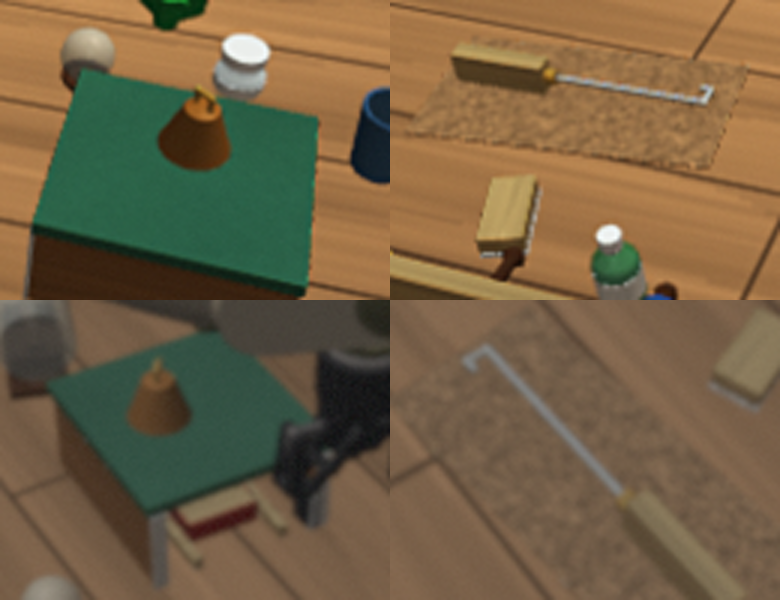

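```bash
python3 - <<'E'
from h import *
s=load('scene');e=load('side')
S=lambda px,py:(350+px/3,170+py/3); S2=lambda px,py:(155+(px-390)/3,165+py/3)
E1=lambda px,py:(235+px/3,85+(py-300)/3); E2=lambda px,py:(335+(px-390)/3,240+(py-300)/3)
p=lambda n,z,uv,h:print(n,onz(z,*uv,h).round(4))
for n,q in dict(A=(83,70),B=(318,117),C=(304,280),D=(39,223)).items(): p('roof s '+n,s,S(*q),.11)
for n,q in dict(L=(50,384),F=(150,498),Bk=(215,332)).items(): p('roof e '+n,e,E1(*q),.11)
p('rail e',e,E1(200,562),.008);p('rail2 e',e,E1(281,530),.008);p('wall foot e',e,E1(160,585),0)
p('stern e L',e,E1(190,527),.027);p('stern e R',e,E1(257,505),.027)
for n,q in dict(a=(500,40),b=(747,65),c=(710,168),d=(410,133)).items(): p('mat s '+n,s,S2(*q),.003)
for n,q in dict(hbut_t=(455,44),hfr_t=(550,60)).items(): p('tool s '+n,s,S2(*q),.043)
for n,q in dict(fer=(552,74),hk=(706,101),tip=(709,88)).items(): p('tool s '+n,s,S2(*q),.023)
for n,q in dict(hk=(487,348),fer=(622,494),barb=(466,358),barbtip=(474,368)).items(): p('tool e '+n,e,E2(*q),.023)
E
```

```text
roof s A [0.48 0.22 0.11]
roof s B [0.4867 0.443  0.11  ]
roof s C [0.6887 0.4331 0.11  ]
roof s D [0.686  0.2163 0.11  ]
roof e L [0.4808 0.4389 0.11  ]
roof e F [0.4806 0.2305 0.11  ]
roof e Bk [0.6736 0.4278 0.11  ]
rail e [0.5296 0.2219 0.008 ]
rail2 e [0.6253 0.219  0.008 ]
wall foot e [0.4825 0.2216 0.    ]
stern e L [0.5374 0.2542 0.027 ]
stern e R [0.6133 0.2468 0.027 ]
mat s a [ 0.4513 -0.4358  0.003 ]
mat s b [ 0.415 -0.138  0.003]
mat s c [ 0.5814 -0.1135  0.003 ]
mat s d [ 0.6208 -0.4441  0.003 ]
tool s hbut_t [ 0.5142 -0.4448  0.043 ]
tool s hfr_t [ 0.5105 -0.3279  0.043 ]
tool s fer [ 0.5109 -0.3296  0.023 ]
tool s hk [ 0.5061 -0.1475  0.023 ]
tool s tip [ 0.4854 -0.1528  0.023 ]
tool e hk [ 0.5051 -0.1474  0.023 ]
tool e fer [ 0.5112 -0.3196  0.023 ]
tool e barb [ 0.4836 -0.1466  0.023 ]
tool e barbtip [ 0.4833 -0.1587  0.023 ]
```

```bash
python3 - <<'E'
from h import *
o=env.observe(); print(o['tool_rot'].round(3) if hasattr(o['tool_rot'],'round') else o['tool_rot'],o['position'],o['wrist_torque'],o['time_s'])
s=load('scene');e=load('side')
p=lambda n,z,uv,h:print(n,onz(z,*uv,h).round(3))
p('globe',e,(253,195),.03);p('purple e',e,(393,165),.03);p('purple s',s,(305,275),.03);p('glue',e,(434,220),0);p('block',s,(195,240),.026)
E
```

```text
[[ 0.     1.    -0.001]
 [ 1.    -0.     0.   ]
 [ 0.    -0.001 -1.   ]] [5.49763594e-01 4.34678938e-05 2.49767272e-01] [0.01003657 0.0215383  0.01842408] 0.1
globe [0.352 0.195 0.03 ]
purple e [0.769 0.085 0.03 ]
purple s [0.759 0.084 0.03 ]
glue [ 0.749 -0.13   0.   ]
block [ 0.726 -0.255  0.026]
```

servo_tool(steps=[{"tx": -0.3,"ty": -3,"tz": 0,"claw": 8.5},{"tx": -0.3,"ty": -3,"tz": -0.5,"yaw": 2},{"tx": -0.3,"ty": -3,"tz": -0.5},{"tx": -0.3,"ty": -3,"tz": -0.5},{"tx": -0.3,"ty": -3,"tz": -0.5},{"tx": -0.3,"ty": -3,"tz": -0.5},{"tx": -0.3,"ty": -3,"tz": -0.5},{"tx": -0.3,"ty": -3,"tz": -0.5},{"tx": -0.3,"ty": -3,"tz": -0.5},{"tx": -0.4,"ty": -3,"tz": -0.5},{"tx": -0.4,"ty": -3,"tz": -0.5},{"tx": -0.3,"ty": -3.2,"tz": -0.5},{}], newtons=80)

```text
invalid input at $.steps[0]: expected keys tx, ty, tz, yaw, claw
```

```bash
python3 - <<'E'
from h import *
im,d=grab('wrist'); e,_=grab('side')
o=np.hstack([cv2.resize(im,(480,300)),cv2.resize(e[80:205,205:405],(300,188))[:188]]) if 0 else None
c=cv2.resize(e[85:185,235:395],(640,400),interpolation=cv2.INTER_CUBIC)
a=np.vstack([cv2.resize(im,(400,250)),np.zeros((150,400,3),np.uint8)])
cv2.imwrite('pics/w1.png',np.hstack([a,c[:,:400]])[:,:,::-1])
z=load('wrist');print(z['T'].round(3).tolist(),z['c'])
E
```

```text
[[1.0, -0.001, -0.001, 0.55], [-0.001, -0.964, -0.264, 0.067], [-0.001, 0.264, -0.964, 0.373], [0.0, 0.0, 0.0, 1.0]] [ 68.93119213 314.70115551 202.5201293 ]
```

View pics/w1.png

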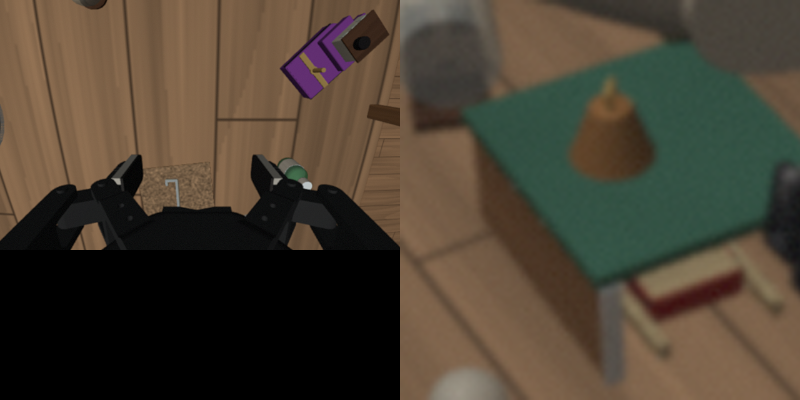

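The move was refused because every key is needed in each row. The picture shows the start view: the stern's deck edge runs from about (640,297) to (742,268) in the crop.

servo_tool(steps=[{"tx": -0.3,"ty": -3,"tz": 0,"yaw": 0,"claw": 8.5},{"tx": -0.3,"ty": -3,"tz": -0.5,"yaw": 2,"claw": 8.5},{"tx": -0.3,"ty": -3,"tz": -0.5,"yaw": 0,"claw": 8.5},{"tx": -0.3,"ty": -3,"tz": -0.5,"yaw": 0,"claw": 8.5},{"tx": -0.3,"ty": -3,"tz": -0.5,"yaw": 0,"claw": 8.5},{"tx": -0.3,"ty": -3,"tz": -0.5,"yaw": 0,"claw": 8.5},{"tx": -0.3,"ty": -3,"tz": -0.5,"yaw": 0,"claw": 8.5},{"tx": -0.3,"ty": -3,"tz": -0.5,"yaw": 0,"claw": 8.5},{"tx": -0.3,"ty": -3,"tz": -0.5,"yaw": 0,"claw": 8.5},{"tx": -0.4,"ty": -3,"tz": -0.5,"yaw": 0,"claw": 8.5},{"tx": -0.4,"ty": -3,"tz": -0.5,"yaw": 0,"claw": 8.5},{"tx": -0.3,"ty": -3.2,"tz": -0.5,"yaw": 0,"claw": 8.5},{"tx": 0,"ty": 0,"tz": 0,"yaw": 0,"claw": 8.5}], newtons=80)

```text
time_s: 1.5
position: [0.5109, -0.3652, 0.1938]
tool_rot: [[-0.031, 1.0, -0.001], [1.0, 0.031, 0.0], [0.0, -0.001, -1.0]]
ft_force: [0.2, 0.4, -0.4]
grip_width: 0.085
gripper_force: 0.0
```

```bash
python3 - <<'E'
from h import *
im,d=grab('wrist'); e,_=grab('side')
c=cv2.resize(e[85:185,245:345],(400,400),interpolation=cv2.INTER_CUBIC)
a=im[:,130:530]
cv2.imwrite('pics/w2.png',np.hstack([a,c])[:,:,::-1])
E
```

```text
(no output)
```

View pics/w2.png

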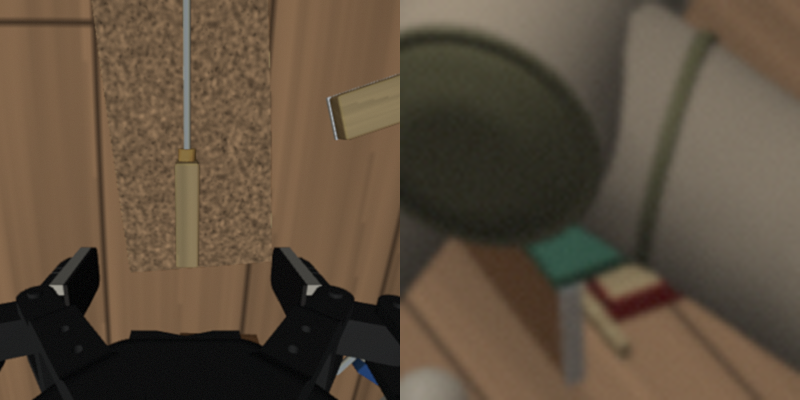

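The wrist view shows the handle from (187,163) to (187,266) and the shaft straight up at column 187 (add 130 to the columns). The side view is partly blocked, but the stern edge is at (620,318)–(680,295).

```bash
python3 - <<'E'
from h import *
w=load('wrist');e=load('side')
p=lambda n,z,uv,h:print(n,onz(z,*uv,h).round(4))
p('hfront',w,(130+187.3,163),.043);p('hrear',w,(130+187,266),.043);p('ferr end',w,(317,149),.032);p('shaft',w,(316.5,0),.0265);p('shaft2',w,(316.5,120),.0265)
p('mat bl',w,(130+131,270),.003);p('mat br',w,(130+271,262),.003);p('mat l',w,(130+97,0),.003);p('mat r',w,(400,30),.003)
print('depth hand',dep(w,317,200),dep(w,240,200))
E=lambda x,y:(245+(x-400)/4,85+y/4)
p('stern edge L',e,E(620,304),.027);p('stern edge R',e,E(668,288),.027)
p('rail in',e,E(628,346),.016)
E
```

```text
hfront [ 0.5125 -0.3344  0.043 ]
hrear [ 0.5157 -0.4414  0.043 ]
ferr end [ 0.5119 -0.3223  0.032 ]
shaft [ 0.5073 -0.1918  0.0265]
shaft2 [ 0.5106 -0.2952  0.0265]
mat bl [ 0.4497 -0.4699  0.003 ]
mat br [ 0.6165 -0.4543  0.003 ]
mat l [ 0.4213 -0.1851  0.003 ]
mat r [ 0.5896 -0.2066  0.003 ]
depth hand [ 0.51342269 -0.37038274  0.04331619] [ 4.27161041e-01 -3.84454727e-01  1.34658821e-04]
stern edge L [0.5409 0.2503 0.027 ]
stern edge R [0.5816 0.2465 0.027 ]
rail in [0.5281 0.2173 0.016 ]
```

servo_tool(steps=[{"tx": 0.25,"ty": 0,"tz": -1.5,"yaw": 0,"claw": 7},{"tx": 0,"ty": 0,"tz": -2.5,"yaw": 0,"claw": 6},{"tx": 0,"ty": 0,"tz": -2.5,"yaw": 0,"claw": 5.5},{"tx": 0,"ty": 0,"tz": -2.5,"yaw": 0,"claw": 5.5},{"tx": 0,"ty": 0,"tz": -2.5,"yaw": 0,"claw": 5.5},{"tx": 0,"ty": 0,"tz": -2.5,"yaw": 0,"claw": 5.5},{"tx": 0,"ty": 0,"tz": -1.5,"yaw": 0,"claw": 5.5},{"tx": 0,"ty": 0,"tz": -1,"yaw": 0,"claw": 5.5},{"tx": 0,"ty": 0,"tz": 0,"yaw": 0,"claw": 5.5},{"tx": 0,"ty": 0,"tz": 0,"yaw": 0,"claw": 5.5}])

```text
time_s: 2.6
position: [0.515, -0.3618, 0.0312]
tool_rot: [[-0.035, 0.999, 0.001], [0.999, 0.035, -0.001], [-0.001, 0.001, -1.0]]
ft_force: [-0.5, 0.7, 1.1]
grip_width: 0.0549
gripper_force: 0.0
```

servo_tool(steps=[{"tx": -0.1,"ty": 0,"tz": -0.2,"yaw": 0,"claw": 3.5},{"tx": 0,"ty": 0,"tz": 0,"yaw": 0,"claw": 2.8},{"tx": 0,"ty": 0,"tz": 0,"yaw": 0,"claw": 1.5},{"tx": 0,"ty": 0,"tz": 0,"yaw": 0,"claw": 1.5},{"tx": 0,"ty": 0,"tz": 0,"yaw": 0,"claw": 1.5},{"tx": 0,"ty": 0,"tz": 0,"yaw": 0,"claw": 1.5}], newtons=80)

```text
time_s: 3.2
position: [0.5136, -0.3622, 0.029]
tool_rot: [[-0.035, 0.999, 0.001], [0.999, 0.035, -0.001], [-0.001, 0.001, -1.0]]
ft_force: [-0.6, 1.0, 5.5]
grip_width: 0.0229
gripper_force: 79.1
```

servo_tool(steps=[{"tx": 0,"ty": 0,"tz": 0.3,"yaw": 0,"claw": 1.5},{"tx": 0,"ty": 0,"tz": 0.7,"yaw": 0,"claw": 1.5},{"tx": 0,"ty": 0,"tz": 2,"yaw": 0,"claw": 1.5},{"tx": 0,"ty": 0,"tz": 2,"yaw": 0,"claw": 1.5},{"tx": 0.8,"ty": 1.5,"tz": 2,"yaw": 0,"claw": 1.5},{"tx": 1,"ty": 3,"tz": 1,"yaw": 0,"claw": 1.5},{"tx": 1,"ty": 3,"tz": 0,"yaw": 0,"claw": 1.5},{"tx": 1,"ty": 3,"tz": 0,"yaw": 0,"claw": 1.5},{"tx": 1,"ty": 3,"tz": 0,"yaw": 0,"claw": 1.5},{"tx": 1,"ty": 3,"tz": 0,"yaw": 0,"claw": 1.5},{"tx": 1,"ty": 3,"tz": 0,"yaw": 0,"claw": 1.5},{"tx": 1,"ty": 3,"tz": 0,"yaw": -1,"claw": 1.5},{"tx": 1,"ty": 3,"tz": 0,"yaw": -1,"claw": 1.5},{"tx": 1,"ty": 3,"tz": 0,"yaw": -1,"claw": 1.5},{"tx": 0.8,"ty": 2,"tz": 0,"yaw": 0,"claw": 1.5},{"tx": 0,"ty": 0,"tz": 0,"yaw": 0,"claw": 1.5},{"tx": 0,"ty": 0,"tz": 0,"yaw": 0,"claw": 1.5}])

```text
time_s: 4.9
position: [0.6194, -0.0569, 0.1084]
tool_rot: [[0.017, 1.0, -0.0], [1.0, -0.017, -0.0], [-0.0, -0.0, -1.0]]
ft_force: [-0.9, 0.4, -2.1]
grip_width: 0.0231
gripper_force: 78.5
```

```bash
python3 - <<'E'
from h import *
o=env.observe(); print({k:np.round(o[k],4) for k in ['position','ft_force','wrist_torque','gripper_force']})
for n in ['wrist','side','scene']: grab(n)
for n in ['scene','side']:
    z=load(n); im=z['im'].astype(int); m=(im[...,1]>im[...,0]+25)&(im[...,1]>im[...,2]+5)
    P=[dep(z,u,v) for v,u in zip(*np.nonzero(m)) if z['d'][v,u]>0]; P=np.array(P)
    P=P[(abs(P[:,2]-.11)<.012)&(abs(P[:,0]-.58)<.15)&(abs(P[:,1]-.33)<.15)]
    print(n,len(P),P[:,2].mean(),cv2.minAreaRect(P[:,:2].astype(np.float32)*1000))
    for s in [.23,.26,.4,.43]:
        q=P[abs(P[:,1]-s)<.006,0]; print(s,q.min(),q.max())
    for s in [.5,.53,.64,.67]:
        q=P[abs(P[:,0]-s)<.006,1]; print(s,q.min(),q.max())
w=load('wrist')['im']; e=load('side')['im']
c=cv2.resize(e[85:225,245:345],(285,400),interpolation=cv2.INTER_CUBIC)
cv2.imwrite('pics/w3.png',np.hstack([w[:,90:590],c])[:,:,::-1])
E
```

```text
{'position': array([ 0.6194, -0.0569,  0.1084]), 'ft_force': array([-0.9226,  0.364 , -2.056 ]), 'wrist_torque': array([0.0126, 0.0201, 0.0064]), 'gripper_force': np.float64(78.4718)}
scene 4326 0.108328672570303 ((583.3819580078125, 326.2034606933594), (227.06214904785156, 213.75599670410156), 87.57826232910156)
0.23 0.4725569253298576 0.6856868113058673
0.26 0.4788637527261198 0.6870777364055878
0.4 0.481431001981353 0.6926593260612885
0.43 0.48210571317541717 0.6935263554284333
0.5 0.21628270428355845 0.44083612224406243
0.53 0.21528375186238666 0.43843121631618265
0.64 0.21107332521100308 0.4365238798114358
0.67 0.21010228889331212 0.43491788321864255
side 1733 0.11047923014160523 ((560.8125, 328.8078308105469), (227.84889221191406, 173.3091583251953), 87.11699676513672)
0.23 0.4689110925844939 0.6422809883690355
0.26 0.4748735136523037 0.6361398538669518
0.4 0.47864873891429005 0.6000765406285308
0.43 0.48054216332002175 0.5923784956207954
0.5 0.22003901472414744 0.4412901711950369
0.53 0.21801730124567487 0.43740644976299226
0.64 0.21617007804475463 0.25473171565565444Traceback (most recent call last):
  File "<stdin>", line 12, in <module>
    return umr_minimum(a, axis, None, out, keepdims, initial, where)
ValueError: zero-size array to reduction operation minimum which has no identity
```

```bash
python3 - <<'E'
from h import *
w=load('wrist')['im']; e=load('side')['im']
c=cv2.resize(e[105:205,255:325],(280,400),interpolation=cv2.INTER_CUBIC)
cv2.imwrite('pics/w3.png',np.hstack([w[:,70:590],c])[:,:,::-1])
E
```

```text
(no output)
```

View pics/w3.png

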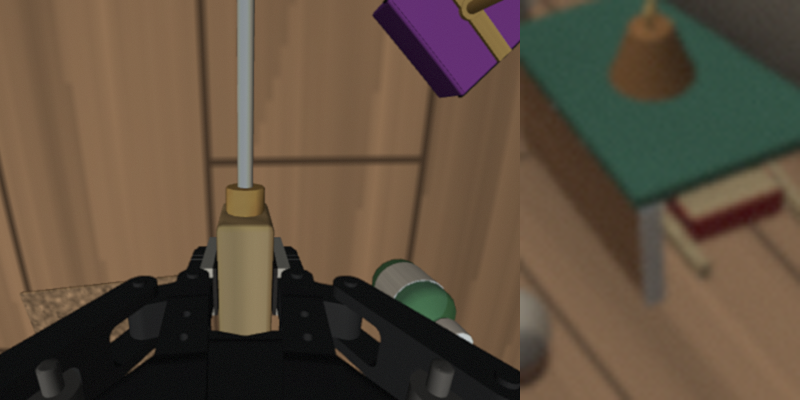

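The wrist view shows the tool centred and straight in the jaws. In the side crop the stern's deck edge runs from (703,222) to (780,193), with the port side to its left.

```bash
python3 - <<'E'
from h import *
e=load('side'); w=load('wrist')
E=lambda x,y:(255+(x-520)/4,105+y/4)
for n,q,h in [('L',(703,222),.027),('R',(780,193),.027),('Lbot',(705,238),.0),('Rbot',(782,208),.0),('port',(668,205),.027),('rail end top',(706,265),.016),('wallfoot L',(645,303),0),('wallfoot R',(662,300),0)]:
    print(n,onz(e,*E(*q),h).round(4))
# shaft height from wrist
for v in [10,80,150]:
    print(dep(w,70+246,v), onz(w,70+246,v,.105))
E
```

```text
L [0.544 0.251 0.027]
R [0.6118 0.2482 0.027 ]
Lbot [0.5508 0.26   0.    ]
Rbot [0.6202 0.258  0.    ]
port [0.5311 0.2817 0.027 ]
rail end top [0.5273 0.219  0.016 ]
wallfoot L [0.4755 0.2221 0.    ]
wallfoot R [0.488  0.2182 0.    ]
[0.62209166 0.05284032 0.10562591] [0.62209777 0.05305097 0.105     ]
[0.62166348 0.02714791 0.10614427] [0.62167079 0.0273006  0.105     ]
[ 0.62120171 -0.00090143  0.10604537] [ 0.62120455 -0.00099522  0.105     ]
```

servo_tool(steps=[{"tx": 0.6,"ty": 0.1,"tz": -1.8,"yaw": -0.7,"claw": 1.5},{"tx": 0.6,"ty": 0.1,"tz": -1.8,"yaw": -0.7,"claw": 1.5},{"tx": 0.7,"ty": 0.2,"tz": -1.95,"yaw": 0,"claw": 1.5},{"tx": 0,"ty": 0,"tz": 0,"yaw": 0,"claw": 1.5},{"tx": 0,"ty": 0,"tz": 0,"yaw": 0,"claw": 1.5}])

```text
time_s: 5.55
position: [0.6382, -0.053, 0.0517]
tool_rot: [[0.042, 0.999, -0.002], [0.999, -0.042, 0.0], [0.0, -0.002, -1.0]]
ft_force: [0.1, 0.2, -1.6]
grip_width: 0.0229
gripper_force: 78.6
```

```bash
python3 - <<'E'
from h import *
o=env.observe(); print({k:np.round(o[k],4) for k in ['position','ft_force','wrist_torque']},np.round(o['tool_rot'],4)[:,0])
grab('side'); grab('wrist'); w=load('wrist');z=load('side')
for v in [10,150]: print(dep(w,316,v))
i=z['im'][85:235,230:380]
cv2.imwrite('pics/s4.png',cv2.resize(i,(600,600),interpolation=cv2.INTER_CUBIC)[:,:,::-1])
E
```

```text
{'position': array([ 0.6382, -0.053 ,  0.0517]), 'ft_force': array([ 0.1117,  0.1726, -1.5596]), 'wrist_torque': array([ 0.0536,  0.0424, -0.0605])} [4.220e-02 9.991e-01 4.000e-04]
[0.64403309 0.05663916 0.04971158]
[0.64176766 0.00279782 0.04967969]
```

View pics/s4.png

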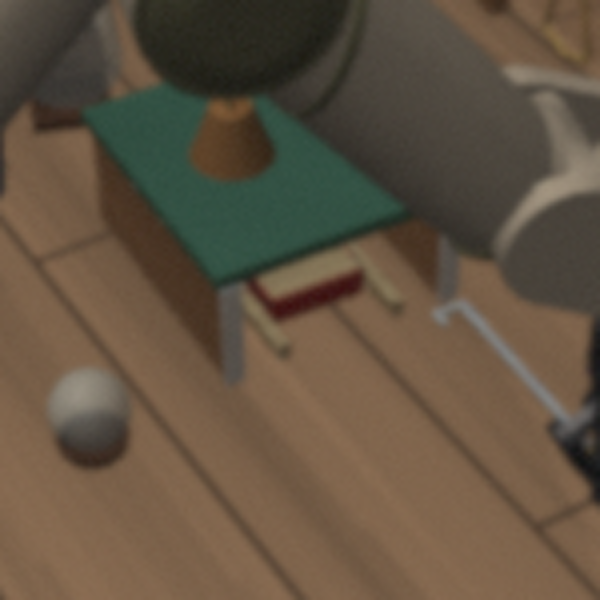

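```bash
python3 - <<'E'
from h import *
z=load('side')
E=lambda x,y:(230+x/4,85+y/4)
for n,q,h in [('wallR in foot',(438,297),0),('wallR out',(456,288),0),('wallL out',(226,384),0),('wallL in',(242,378),0),('railR end',(394,304),.010),('railL end',(281,348),.010),('hook corner',(466,304),.046),('barb corner',(437,314),.046),('sternL',(275,305),.027),('sternR',(363,273),.027)]:
    print(n,onz(z,*E(*q),h).round(4))
E
```

```text
wallR in foot [0.6653 0.2178 0.    ]
wallR out [0.6832 0.2191 0.    ]
wallL out [0.4756 0.2208 0.    ]
wallL in [0.4891 0.2201 0.    ]
railR end [0.6253 0.22   0.01  ]
railL end [0.5256 0.2236 0.01  ]
hook corner [0.649  0.1591 0.046 ]
barb corner [0.6244 0.1614 0.046 ]
sternL [0.5371 0.2513 0.027 ]
sternR [0.6138 0.247  0.027 ]
```

The side view shows the hook corner at (466,304), in line to pass between the right wall's foot (438,297) and the right rail's end (394,304). The stern edge runs from (275,305) to (363,273).

servo_tool(steps=[{"tx": -0.15,"ty": 0.8,"tz": 0,"yaw": 0,"claw": 1.5},{"tx": 0.04,"ty": 1,"tz": 0,"yaw": 0,"claw": 1.5},{"tx": 0.04,"ty": 1,"tz": 0,"yaw": 0,"claw": 1.5},{"tx": 0.04,"ty": 1,"tz": 0,"yaw": 0,"claw": 1.5},{"tx": 0.04,"ty": 1,"tz": 0,"yaw": 0,"claw": 1.5},{"tx": 0.04,"ty": 1,"tz": 0,"yaw": 0,"claw": 1.5},{"tx": 0.04,"ty": 1,"tz": 0,"yaw": 0,"claw": 1.5},{"tx": 0.04,"ty": 1,"tz": 0,"yaw": 0,"claw": 1.5},{"tx": 0.04,"ty": 1,"tz": 0,"yaw": 0,"claw": 1.5},{"tx": 0,"ty": 0,"tz": 0,"yaw": 0,"claw": 1.5}])

```text
time_s: 6.65
position: [0.6401, 0.0364, 0.0528]
tool_rot: [[0.04, 0.999, -0.0], [0.999, -0.04, 0.0], [0.0, -0.0, -1.0]]
ft_force: [0.4, -0.7, -1.0]
grip_width: 0.0228
gripper_force: 78.6
```

servo_tool(steps=[{"tx": 0.04,"ty": 1,"tz": 0,"yaw": 0,"claw": 1.5},{"tx": 0.04,"ty": 1,"tz": 0,"yaw": 0,"claw": 1.5},{"tx": 0.04,"ty": 1,"tz": 0,"yaw": 0,"claw": 1.5},{"tx": 0.04,"ty": 1,"tz": 0,"yaw": 0,"claw": 1.5},{"tx": 0.04,"ty": 1,"tz": 0,"yaw": 0,"claw": 1.5},{"tx": 0.04,"ty": 1,"tz": 0,"yaw": 0,"claw": 1.5},{"tx": 0,"ty": 0,"tz": 0,"yaw": 0,"claw": 1.5},{"tx": 0,"ty": 0,"tz": 0,"yaw": 0,"claw": 1.5}])

```text
time_s: 7.45
position: [0.6426, 0.0951, 0.0528]
tool_rot: [[0.041, 0.999, -0.0], [0.999, -0.041, -0.0], [-0.0, -0.0, -1.0]]
ft_force: [0.1, 0.3, -2.0]
grip_width: 0.0228
gripper_force: 78.6
```

```bash
cat > st.py <<'E'
from h import *
F=[];T=[]
o=env.observe(); print(o['time_s'],{k:np.round(o[k],4) for k in ['position','ft_force','wrist_torque']})
E
python3 st.py
```

```text
7.45 {'position': array([0.6426, 0.0951, 0.0528]), 'ft_force': array([ 0.0591,  0.2637, -1.972 ]), 'wrist_torque': array([ 0.0286, -0.0392,  0.0294])}
```

servo_tool(steps=[{"tx": -0.3,"ty": 0,"tz": 0,"yaw": 0,"claw": 1.5},{"tx": -0.3,"ty": 0.02,"tz": 0,"yaw": 0,"claw": 1.5},{"tx": -0.3,"ty": 0.02,"tz": 0,"yaw": 0,"claw": 1.5},{"tx": -0.3,"ty": 0.02,"tz": 0,"yaw": 0,"claw": 1.5},{"tx": -0.3,"ty": 0.02,"tz": 0,"yaw": 0,"claw": 1.5},{"tx": -0.3,"ty": 0.01,"tz": 0,"yaw": 0,"claw": 1.5},{"tx": -0.2,"ty": 0,"tz": 0,"yaw": 0,"claw": 1.5},{"tx": 0,"ty": 0,"tz": 0,"yaw": 0,"claw": 1.5}])

```text
time_s: 8.25
position: [0.6223, 0.0959, 0.0529]
tool_rot: [[0.042, 0.999, -0.0], [0.999, -0.042, 0.0], [0.0, -0.0, -1.0]]
ft_force: [0.0, 0.1, -3.0]
grip_width: 0.023
gripper_force: 78.6
```

```bash
python3 st.py
```

```text
8.25 {'position': array([0.6223, 0.0959, 0.0529]), 'ft_force': array([ 0.0261,  0.1334, -2.9661]), 'wrist_torque': array([ 0.0241, -0.0122, -0.0153])}
```

Now I'll feel for the post in small steps.

servo_tool(steps=[{"tx": -0.1,"ty": 0,"tz": 0,"yaw": 0,"claw": 1.5},{"tx": -0.1,"ty": 0.01,"tz": 0,"yaw": 0,"claw": 1.5},{"tx": -0.1,"ty": 0,"tz": 0,"yaw": 0,"claw": 1.5},{"tx": 0,"ty": 0,"tz": 0,"yaw": 0,"claw": 1.5}])

```text
time_s: 8.65
position: [0.6195, 0.096, 0.0528]
tool_rot: [[0.042, 0.999, -0.0], [0.999, -0.042, 0.0], [0.0, -0.0, -1.0]]
ft_force: [0.2, -0.9, -2.4]
grip_width: 0.0231
gripper_force: 78.6
```

servo_tool(steps=[{"tx": -0.1,"ty": 0,"tz": 0,"yaw": 0,"claw": 1.5},{"tx": -0.1,"ty": 0.01,"tz": 0,"yaw": 0,"claw": 1.5},{"tx": -0.1,"ty": 0,"tz": 0,"yaw": 0,"claw": 1.5},{"tx": 0,"ty": 0,"tz": 0,"yaw": 0,"claw": 1.5}])

```text
time_s: 9.05
position: [0.6164, 0.0961, 0.0528]
tool_rot: [[0.042, 0.999, -0.0], [0.999, -0.042, -0.0], [-0.0, -0.0, -1.0]]
ft_force: [-0.7, -1.3, -1.9]
grip_width: 0.0231
gripper_force: 78.6
```

```bash
python3 st.py
```

```text
9.05 {'position': array([0.6164, 0.0961, 0.0528]), 'ft_force': array([-0.7021, -1.3358, -1.8716]), 'wrist_torque': array([-0.0175,  0.0038, -0.0215])}
```

servo_tool(steps=[{"tx": -0.1,"ty": 0,"tz": 0,"yaw": 0,"claw": 1.5},{"tx": -0.1,"ty": 0.01,"tz": 0,"yaw": 0,"claw": 1.5},{"tx": -0.1,"ty": 0,"tz": 0,"yaw": 0,"claw": 1.5},{"tx": 0,"ty": 0,"tz": 0,"yaw": 0,"claw": 1.5}])

```text
time_s: 9.45
position: [0.6135, 0.0962, 0.0528]
tool_rot: [[0.042, 0.999, -0.0], [0.999, -0.042, 0.0], [0.0, -0.0, -1.0]]
ft_force: [0.7, -1.0, -1.6]
grip_width: 0.023
gripper_force: 78.6
```

```bash
python3 st.py
```

```text
9.45 {'position': array([0.6135, 0.0962, 0.0528]), 'ft_force': array([ 0.69  , -1.0046, -1.5571]), 'wrist_torque': array([-0.0157, -0.0441,  0.0094])}
```

servo_tool(steps=[{"tx": -0.1,"ty": 0,"tz": 0,"yaw": 0,"claw": 1.5},{"tx": -0.1,"ty": 0.01,"tz": 0,"yaw": 0,"claw": 1.5},{"tx": -0.1,"ty": 0,"tz": 0,"yaw": 0,"claw": 1.5}])

```text
time_s: 9.75
position: [0.6106, 0.0963, 0.0528]
tool_rot: [[0.042, 0.999, 0.0], [0.999, -0.042, 0.0], [0.0, 0.0, -1.0]]
ft_force: [1.1, 0.0, -1.9]
grip_width: 0.0231
gripper_force: 78.6
```

```bash
python3 st.py
```

```text
9.75 {'position': array([0.6106, 0.0963, 0.0528]), 'ft_force': array([ 1.0969,  0.0051, -1.9138]), 'wrist_torque': array([ 0.0265, -0.2617, -0.2271])}
```

Contact: Fx is 1.1 N and the z moment is -0.23 N m, as if touched at the hook. I'll back off slightly and draw until the bar meets the post.

servo_tool(steps=[{"tx": 0.15,"ty": 0,"tz": 0,"yaw": 0,"claw": 1.5},{"tx": 0.15,"ty": 0,"tz": 0,"yaw": 0,"claw": 1.5},{"tx": 0,"ty": -0.2,"tz": 0,"yaw": 0,"claw": 1.5},{"tx": -0.02,"ty": -0.3,"tz": 0,"yaw": 0,"claw": 1.5},{"tx": -0.01,"ty": -0.3,"tz": 0,"yaw": 0,"claw": 1.5},{"tx": -0.01,"ty": -0.2,"tz": 0,"yaw": 0,"claw": 1.5},{"tx": 0,"ty": -0.1,"tz": 0,"yaw": 0,"claw": 1.5},{"tx": 0,"ty": 0,"tz": 0,"yaw": 0,"claw": 1.5}])

```text
time_s: 10.55
position: [0.6132, 0.0851, 0.0529]
tool_rot: [[0.042, 0.999, 0.0], [0.999, -0.042, -0.0], [-0.0, 0.0, -1.0]]
ft_force: [0.2, -0.2, -0.8]
grip_width: 0.0229
gripper_force: 78.5
```

```bash
python3 st.py
```

```text
10.55 {'position': array([0.6132, 0.0851, 0.0529]), 'ft_force': array([ 0.1799, -0.1819, -0.7993]), 'wrist_torque': array([-0.0104,  0.0078, -0.0479])}
```

servo_tool(steps=[{"tx": -0.01,"ty": -0.1,"tz": 0,"yaw": 0,"claw": 1.5},{"tx": 0,"ty": -0.1,"tz": 0,"yaw": 0,"claw": 1.5},{"tx": -0.01,"ty": -0.1,"tz": 0,"yaw": 0,"claw": 1.5},{"tx": 0,"ty": -0.1,"tz": 0,"yaw": 0,"claw": 1.5},{"tx": -0.01,"ty": -0.1,"tz": 0,"yaw": 0,"claw": 1.5},{"tx": 0,"ty": -0.1,"tz": 0,"yaw": 0,"claw": 1.5},{"tx": -0.01,"ty": -0.1,"tz": 0,"yaw": 0,"claw": 1.5},{"tx": 0,"ty": -0.1,"tz": 0,"yaw": 0,"claw": 1.5}])

```text
time_s: 11.35
position: [0.6127, 0.0774, 0.0528]
tool_rot: [[0.042, 0.999, -0.0], [0.999, -0.042, 0.0], [0.0, -0.0, -1.0]]
ft_force: [-1.4, 2.5, -1.7]
grip_width: 0.0226
gripper_force: 78.5
```

```bash
python3 st.py
```

```text
11.35 {'position': array([0.6127, 0.0774, 0.0528]), 'ft_force': array([-1.4054,  2.5267, -1.6764]), 'wrist_torque': array([0.405 , 0.142 , 0.0768])}
```

The tug is hooked, with Fy at 2.5 N and the position as predicted. Drawing slowly.

servo_tool(steps=[{"tx": -0.01,"ty": -0.1,"tz": 0,"yaw": 0,"claw": 1.5},{"tx": -0.01,"ty": -0.2,"tz": 0,"yaw": 0,"claw": 1.5},{"tx": -0.01,"ty": -0.2,"tz": 0,"yaw": 0,"claw": 1.5},{"tx": 0,"ty": -0.2,"tz": 0,"yaw": 0,"claw": 1.5},{"tx": -0.01,"ty": -0.2,"tz": 0,"yaw": 0,"claw": 1.5},{"tx": -0.01,"ty": -0.2,"tz": 0,"yaw": 0,"claw": 1.5},{"tx": -0.01,"ty": -0.2,"tz": 0,"yaw": 0,"claw": 1.5},{"tx": 0,"ty": -0.2,"tz": 0,"yaw": 0,"claw": 1.5},{"tx": -0.01,"ty": -0.2,"tz": 0,"yaw": 0,"claw": 1.5},{"tx": -0.01,"ty": -0.2,"tz": 0,"yaw": 0,"claw": 1.5}])

```text
time_s: 12.35
position: [0.612, 0.0581, 0.0528]
tool_rot: [[0.042, 0.999, 0.0], [0.999, -0.042, 0.0], [0.0, 0.0, -1.0]]
ft_force: [-0.5, 3.9, -1.2]
grip_width: 0.0231
gripper_force: 78.5
```

```bash
python3 st.py; python3 - <<'E'
from h import *
grab('side');z=load('side');i=z['im'][85:235,230:380]
cv2.imwrite('pics/s5.png',cv2.resize(i,(600,600),interpolation=cv2.INTER_CUBIC)[:,:,::-1])
E
```

```text
12.35 {'position': array([0.612 , 0.0581, 0.0528]), 'ft_force': array([-0.5388,  3.8868, -1.2011]), 'wrist_torque': array([0.4591, 0.1356, 0.1462])}
```

View pics/s5.png

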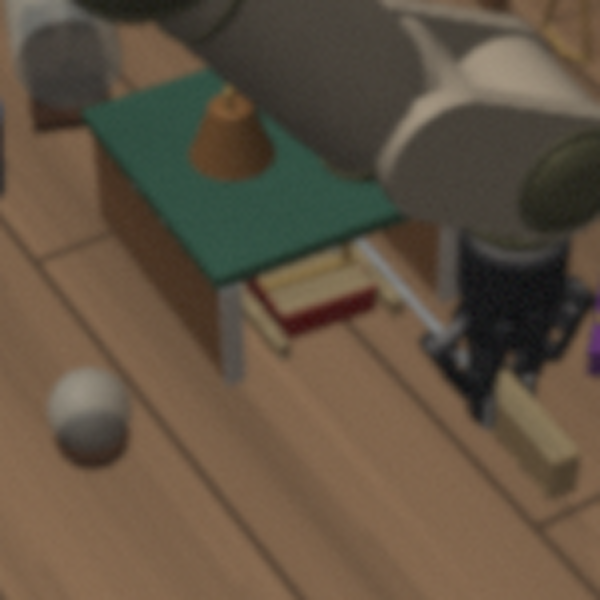

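The tug follows: its stern edge is now at (292,332)–(375,292), the shaft runs from (360,243) to (440,330), and nothing else has moved. I'll draw on.

servo_tool(steps=[{"tx": -0.01,"ty": -0.2,"tz": 0,"yaw": 0,"claw": 1.5},{"tx": -0.01,"ty": -0.25,"tz": 0,"yaw": 0,"claw": 1.5},{"tx": -0.01,"ty": -0.25,"tz": 0,"yaw": 0,"claw": 1.5},{"tx": -0.01,"ty": -0.25,"tz": 0,"yaw": 0,"claw": 1.5},{"tx": -0.01,"ty": -0.25,"tz": 0,"yaw": 0,"claw": 1.5},{"tx": -0.01,"ty": -0.25,"tz": 0,"yaw": 0,"claw": 1.5},{"tx": -0.01,"ty": -0.25,"tz": 0,"yaw": 0,"claw": 1.5},{"tx": -0.01,"ty": -0.25,"tz": 0,"yaw": 0,"claw": 1.5},{"tx": -0.01,"ty": -0.25,"tz": 0,"yaw": 0,"claw": 1.5},{"tx": -0.01,"ty": -0.25,"tz": 0,"yaw": 0,"claw": 1.5},{"tx": -0.01,"ty": -0.25,"tz": 0,"yaw": 0,"claw": 1.5},{"tx": -0.01,"ty": -0.25,"tz": 0,"yaw": 0,"claw": 1.5},{"tx": -0.01,"ty": -0.25,"tz": 0,"yaw": 0,"claw": 1.5},{"tx": -0.01,"ty": -0.25,"tz": 0,"yaw": 0,"claw": 1.5},{"tx": -0.01,"ty": -0.25,"tz": 0,"yaw": 0,"claw": 1.5},{"tx": -0.01,"ty": -0.25,"tz": 0,"yaw": 0,"claw": 1.5},{"tx": -0.01,"ty": -0.25,"tz": 0,"yaw": 0,"claw": 1.5},{"tx": -0.01,"ty": -0.25,"tz": 0,"yaw": 0,"claw": 1.5},{"tx": -0.01,"ty": -0.25,"tz": 0,"yaw": 0,"claw": 1.5},{"tx": -0.01,"ty": -0.25,"tz": 0,"yaw": 0,"claw": 1.5}])

```text
time_s: 14.4
position: [0.61, 0.0086, 0.0528]
tool_rot: [[0.042, 0.999, -0.0], [0.999, -0.042, -0.0], [-0.0, -0.0, -1.0]]
ft_force: [-1.7, 3.5, -0.9]
grip_width: 0.0232
gripper_force: 78.5
```

```bash
python3 st.py
```

```text
14.4 {'position': array([0.61  , 0.0086, 0.0528]), 'ft_force': array([-1.7015,  3.5072, -0.9194]), 'wrist_torque': array([0.4948, 0.1036, 0.1611])}
```

servo_tool(steps=[{"tx": -0.01,"ty": -0.25,"tz": 0,"yaw": 0,"claw": 1.5},{"tx": -0.01,"ty": -0.25,"tz": 0,"yaw": 0,"claw": 1.5},{"tx": -0.01,"ty": -0.25,"tz": 0,"yaw": 0,"claw": 1.5},{"tx": -0.01,"ty": -0.25,"tz": 0,"yaw": 0,"claw": 1.5},{"tx": -0.01,"ty": -0.25,"tz": 0,"yaw": 0,"claw": 1.5},{"tx": -0.01,"ty": -0.25,"tz": 0,"yaw": 0,"claw": 1.5},{"tx": -0.01,"ty": -0.25,"tz": 0,"yaw": 0,"claw": 1.5},{"tx": -0.01,"ty": -0.25,"tz": 0,"yaw": 0,"claw": 1.5},{"tx": -0.01,"ty": -0.25,"tz": 0,"yaw": 0,"claw": 1.5},{"tx": -0.01,"ty": -0.25,"tz": 0,"yaw": 0,"claw": 1.5},{"tx": -0.01,"ty": -0.25,"tz": 0,"yaw": 0,"claw": 1.5},{"tx": -0.01,"ty": -0.25,"tz": 0,"yaw": 0,"claw": 1.5},{"tx": -0.01,"ty": -0.25,"tz": 0,"yaw": 0,"claw": 1.5},{"tx": -0.01,"ty": -0.25,"tz": 0,"yaw": 0,"claw": 1.5},{"tx": -0.01,"ty": -0.25,"tz": 0,"yaw": 0,"claw": 1.5},{"tx": -0.01,"ty": -0.25,"tz": 0,"yaw": 0,"claw": 1.5},{"tx": -0.01,"ty": -0.25,"tz": 0,"yaw": 0,"claw": 1.5},{"tx": -0.01,"ty": -0.25,"tz": 0,"yaw": 0,"claw": 1.5},{"tx": -0.01,"ty": -0.25,"tz": 0,"yaw": 0,"claw": 1.5},{"tx": -0.01,"ty": -0.25,"tz": 0,"yaw": 0,"claw": 1.5}])

```text
time_s: 16.4
position: [0.6079, -0.0414, 0.0528]
tool_rot: [[0.042, 0.999, -0.0], [0.999, -0.042, 0.0], [0.0, -0.0, -1.0]]
ft_force: [-1.0, 3.6, -2.0]
grip_width: 0.0231
gripper_force: 78.5
```

```bash
python3 st.py
```

```text
16.4 {'position': array([ 0.6079, -0.0414,  0.0528]), 'ft_force': array([-1.0128,  3.5587, -1.9903]), 'wrist_torque': array([0.5208, 0.1394, 0.1971])}
```

servo_tool(steps=[{"tx": -0.01,"ty": -0.25,"tz": 0,"yaw": 0,"claw": 1.5},{"tx": -0.01,"ty": -0.25,"tz": 0,"yaw": 0,"claw": 1.5},{"tx": -0.01,"ty": -0.25,"tz": 0,"yaw": 0,"claw": 1.5},{"tx": -0.01,"ty": -0.25,"tz": 0,"yaw": 0,"claw": 1.5},{"tx": -0.01,"ty": -0.25,"tz": 0,"yaw": 0,"claw": 1.5},{"tx": -0.01,"ty": -0.25,"tz": 0,"yaw": 0,"claw": 1.5},{"tx": -0.01,"ty": -0.25,"tz": 0,"yaw": 0,"claw": 1.5},{"tx": -0.01,"ty": -0.25,"tz": 0,"yaw": 0,"claw": 1.5},{"tx": -0.01,"ty": -0.25,"tz": 0,"yaw": 0,"claw": 1.5},{"tx": -0.01,"ty": -0.25,"tz": 0,"yaw": 0,"claw": 1.5},{"tx": -0.01,"ty": -0.25,"tz": 0,"yaw": 0,"claw": 1.5},{"tx": -0.01,"ty": -0.25,"tz": 0,"yaw": 0,"claw": 1.5},{"tx": -0.01,"ty": -0.25,"tz": 0,"yaw": 0,"claw": 1.5},{"tx": -0.01,"ty": -0.25,"tz": 0,"yaw": 0,"claw": 1.5},{"tx": -0.01,"ty": -0.25,"tz": 0,"yaw": 0,"claw": 1.5},{"tx": -0.01,"ty": -0.25,"tz": 0,"yaw": 0,"claw": 1.5},{"tx": -0.01,"ty": -0.25,"tz": 0,"yaw": 0,"claw": 1.5},{"tx": -0.01,"ty": -0.25,"tz": 0,"yaw": 0,"claw": 1.5},{"tx": -0.01,"ty": -0.25,"tz": 0,"yaw": 0,"claw": 1.5},{"tx": -0.01,"ty": -0.25,"tz": 0,"yaw": 0,"claw": 1.5}])

```text
time_s: 18.4
position: [0.606, -0.0914, 0.0528]
tool_rot: [[0.042, 0.999, -0.0], [0.999, -0.042, 0.0], [0.0, -0.0, -1.0]]
ft_force: [0.3, 2.0, -1.8]
grip_width: 0.0227
gripper_force: 78.5
```

```bash
python3 st.py; python3 - <<'E'
from h import *
grab('side');grab('scene');z=load('side');i=z['im'][85:235,230:380]
j=load('scene')['im'][130:280,300:470]
cv2.imwrite('pics/s6.png',np.hstack([cv2.resize(i,(400,400),interpolation=cv2.INTER_CUBIC),cv2.resize(j,(400,400),interpolation=cv2.INTER_CUBIC)])[:,:,::-1])
E
```

```text
18.4 {'position': array([ 0.606 , -0.0914,  0.0528]), 'ft_force': array([ 0.307 ,  1.9717, -1.8332]), 'wrist_torque': array([0.4015, 0.0025, 0.0592])}
```

View pics/s6.png

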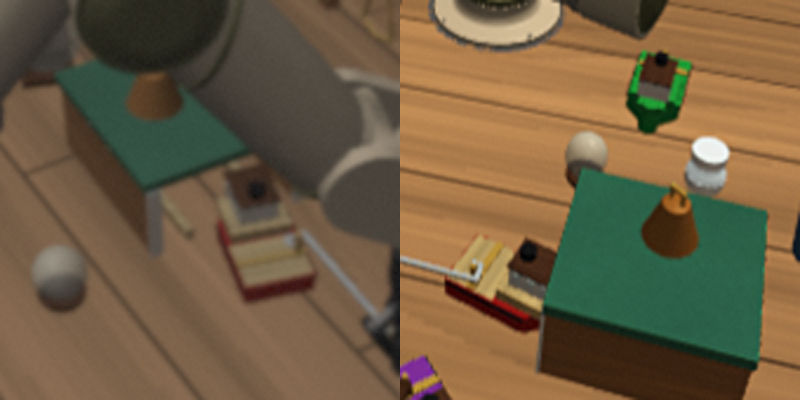

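The tug is upright and mostly out, with its house at about (530,265) in the scene crop, slightly yawed; only the bow is left under the roof. I'll continue slowly.

servo_tool(steps=[{"tx": -0.01,"ty": -0.25,"tz": 0,"yaw": 0,"claw": 1.5},{"tx": -0.01,"ty": -0.25,"tz": 0,"yaw": 0,"claw": 1.5},{"tx": -0.01,"ty": -0.25,"tz": 0,"yaw": 0,"claw": 1.5},{"tx": -0.01,"ty": -0.25,"tz": 0,"yaw": 0,"claw": 1.5},{"tx": -0.01,"ty": -0.25,"tz": 0,"yaw": 0,"claw": 1.5},{"tx": -0.01,"ty": -0.25,"tz": 0,"yaw": 0,"claw": 1.5},{"tx": -0.01,"ty": -0.25,"tz": 0,"yaw": 0,"claw": 1.5},{"tx": -0.01,"ty": -0.25,"tz": 0,"yaw": 0,"claw": 1.5},{"tx": -0.01,"ty": -0.25,"tz": 0,"yaw": 0,"claw": 1.5},{"tx": -0.01,"ty": -0.25,"tz": 0,"yaw": 0,"claw": 1.5},{"tx": -0.01,"ty": -0.25,"tz": 0,"yaw": 0,"claw": 1.5},{"tx": -0.01,"ty": -0.25,"tz": 0,"yaw": 0,"claw": 1.5},{"tx": -0.01,"ty": -0.25,"tz": 0,"yaw": 0,"claw": 1.5},{"tx": -0.01,"ty": -0.25,"tz": 0,"yaw": 0,"claw": 1.5},{"tx": -0.01,"ty": -0.25,"tz": 0,"yaw": 0,"claw": 1.5},{"tx": -0.01,"ty": -0.25,"tz": 0,"yaw": 0,"claw": 1.5},{"tx": -0.01,"ty": -0.25,"tz": 0,"yaw": 0,"claw": 1.5},{"tx": -0.01,"ty": -0.25,"tz": 0,"yaw": 0,"claw": 1.5},{"tx": -0.01,"ty": -0.25,"tz": 0,"yaw": 0,"claw": 1.5},{"tx": 0,"ty": -0.1,"tz": 0,"yaw": 0,"claw": 1.5}])

```text
time_s: 20.5
position: [0.6041, -0.14, 0.0528]
tool_rot: [[0.042, 0.999, 0.0], [0.999, -0.042, -0.0], [-0.0, 0.0, -1.0]]
ft_force: [0.3, 3.2, -1.1]
grip_width: 0.023
gripper_force: 78.5
```

```bash
python3 st.py; python3 - <<'E'
from h import *
grab('side');grab('scene')
i=load('side')['im'][85:235,230:380]
j=load('scene')['im'][180:280,310:410]
cv2.imwrite('pics/s7.png',np.hstack([cv2.resize(i,(400,400),interpolation=cv2.INTER_CUBIC),cv2.resize(j,(400,400),interpolation=cv2.INTER_CUBIC)])[:,:,::-1])
for n in ['side','scene']:
    z=load(n); im=z['im'].astype(int); m=(im[...,0]>1.8*im[...,1])&(im[...,0]>1.8*im[...,2])&(im[...,0]>50)
    P=np.array([dep(z,u,v) for v,u in zip(*np.nonzero(m)) if z['d'][v,u]>0]); P=P[(P[:,2]<.06)&(P[:,2]>-.01)&(abs(P[:,0]-.58)<.15)&(abs(P[:,1]-.1)<.2)]
    print(n,len(P),np.percentile(P,[0,1,99,100],axis=0).round(3).tolist())
E
```

```text
20.5 {'position': array([ 0.6041, -0.14  ,  0.0528]), 'ft_force': array([ 0.3401,  3.2277, -1.1464]), 'wrist_torque': array([0.5022, 0.0807, 0.0173])}
side 137 [[0.522, 0.035, 0.002], [0.523, 0.036, 0.003], [0.59, 0.159, 0.031], [0.59, 0.16, 0.032]]
scene 341 [[0.586, 0.025, -0.002], [0.6, 0.034, 0.001], [0.646, 0.191, 0.045], [0.682, 0.283, 0.057]]
```

View pics/s7.png

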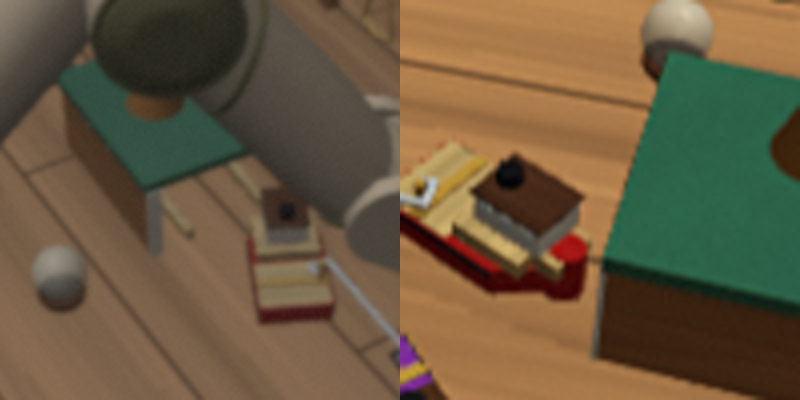

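The tug stands upright and wholly out: its bow at (570,265) in the scene crop is clear of the roof edge at (605,265). I'll draw a little further for margin, then ease the hook off and lift.

servo_tool(steps=[{"tx": -0.01,"ty": -0.2,"tz": 0,"yaw": 0,"claw": 1.5},{"tx": -0.01,"ty": -0.25,"tz": 0,"yaw": 0,"claw": 1.5},{"tx": -0.01,"ty": -0.25,"tz": 0,"yaw": 0,"claw": 1.5},{"tx": -0.01,"ty": -0.25,"tz": 0,"yaw": 0,"claw": 1.5},{"tx": -0.01,"ty": -0.2,"tz": 0,"yaw": 0,"claw": 1.5},{"tx": 0,"ty": -0.1,"tz": 0,"yaw": 0,"claw": 1.5},{"tx": 0,"ty": 0.15,"tz": 0,"yaw": 0,"claw": 1.5},{"tx": 0,"ty": 0.2,"tz": 0,"yaw": 0,"claw": 1.5},{"tx": 0,"ty": 0,"tz": 0,"yaw": 0,"claw": 1.5}])

```text
time_s: 21.5
position: [0.6037, -0.1486, 0.0529]
tool_rot: [[0.042, 0.999, 0.0], [0.999, -0.042, -0.0], [-0.0, 0.0, -1.0]]
ft_force: [0.4, 0.2, -1.1]
grip_width: 0.023
gripper_force: 78.5
```

```bash
python3 st.py
```

```text
21.5 {'position': array([ 0.6037, -0.1486,  0.0529]), 'ft_force': array([ 0.4024,  0.1639, -1.0895]), 'wrist_torque': array([ 0.016 , -0.0626, -0.0161])}
```

servo_tool(steps=[{"tx": 0,"ty": 0,"tz": 0.3,"yaw": 0,"claw": 1.5},{"tx": 0,"ty": 0,"tz": 0.5,"yaw": 0,"claw": 1.5},{"tx": 0,"ty": 0,"tz": 0.7,"yaw": 0,"claw": 1.5},{"tx": 0,"ty": 0,"tz": 1,"yaw": 0,"claw": 1.5},{"tx": 0,"ty": 0,"tz": 1.5,"yaw": 0,"claw": 1.5},{"tx": 0,"ty": 0,"tz": 2,"yaw": 0,"claw": 1.5},{"tx": -0.5,"ty": -1,"tz": 0,"yaw": 0,"claw": 1.5},{"tx": -1,"ty": -2.5,"tz": 0,"yaw": 0.4,"claw": 1.5},{"tx": -1,"ty": -2.5,"tz": 0,"yaw": 0.5,"claw": 1.5},{"tx": -1,"ty": -2.5,"tz": 0,"yaw": 0.5,"claw": 1.5},{"tx": -1,"ty": -2.5,"tz": 0,"yaw": 0.5,"claw": 1.5},{"tx": -1,"ty": -2.5,"tz": 0,"yaw": 0.5,"claw": 1.5},{"tx": -1,"ty": -2.5,"tz": 0,"yaw": 0.5,"claw": 1.5},{"tx": -1,"ty": -2.5,"tz": 0,"yaw": 0.5,"claw": 1.5},{"tx": -1,"ty": -2,"tz": 0,"yaw": 0.5,"claw": 1.5},{"tx": -0.5,"ty": -0.9,"tz": 0,"yaw": 0.5,"claw": 1.5},{"tx": 0,"ty": 0,"tz": 0,"yaw": 0,"claw": 1.5}])

```text
time_s: 23.2
position: [0.5126, -0.3638, 0.1124]
tool_rot: [[-0.033, 0.999, -0.001], [0.999, 0.033, 0.0], [0.0, -0.0, -1.0]]
ft_force: [0.1, 0.0, -1.3]
grip_width: 0.023
gripper_force: 78.6
```

```bash
python3 st.py; python3 - <<'E'
from h import *
grab('wrist');w=load('wrist')
for v in [10,80,150]: print(dep(w,316,v))
print(w['im'][100,300:335,2])
E
```

```text
23.2 {'position': array([ 0.5126, -0.3638,  0.1124]), 'ft_force': array([ 0.1177,  0.007 , -1.2901]), 'wrist_torque': array([-0.0887, -0.0124, -0.0334])}
[ 0.50987409 -0.25385607  0.10932593]
[ 0.51072572 -0.27960918  0.10979701]
[ 0.51167047 -0.30785402  0.10835835]
[ 79  79  76  74  75  74  85 109 126 135 141 143 145 145 148 148 144 140
 129 120 108  94  75  59  69  76  77  75  79  80  82  84  83  81  80]
```

servo_tool(steps=[{"tx": 0.05,"ty": 0.1,"tz": -1,"yaw": 0,"claw": 1.5},{"tx": 0,"ty": 0,"tz": -2,"yaw": 0,"claw": 1.5},{"tx": 0,"ty": 0,"tz": -2,"yaw": 0,"claw": 1.5},{"tx": 0,"ty": 0,"tz": -1.5,"yaw": 0,"claw": 1.5},{"tx": 0,"ty": 0,"tz": -0.8,"yaw": 0,"claw": 1.5},{"tx": 0,"ty": 0,"tz": -0.4,"yaw": 0,"claw": 1.5},{"tx": 0,"ty": 0,"tz": -0.2,"yaw": 0,"claw": 1.5},{"tx": 0,"ty": 0,"tz": 0,"yaw": 0,"claw": 1.5},{"tx": 0,"ty": 0,"tz": 0,"yaw": 0,"claw": 1.5}])

```text
time_s: 24.15
position: [0.5143, -0.3618, 0.0344]
tool_rot: [[-0.035, 0.999, 0.001], [0.999, 0.035, -0.001], [-0.001, 0.001, -1.0]]
ft_force: [0.0, 0.3, -1.1]
grip_width: 0.0228
gripper_force: 78.6
```

servo_tool(steps=[{"tx": 0,"ty": 0,"tz": -0.15,"yaw": 0,"claw": 1.5},{"tx": 0,"ty": 0,"tz": -0.15,"yaw": 0,"claw": 1.5},{"tx": 0,"ty": 0,"tz": -0.1,"yaw": 0,"claw": 1.5},{"tx": 0,"ty": 0,"tz": -0.1,"yaw": 0,"claw": 1.5},{"tx": 0,"ty": 0,"tz": 0,"yaw": 0,"claw": 1.5}])

```text
time_s: 24.65
position: [0.5141, -0.3617, 0.0291]
tool_rot: [[-0.035, 0.999, 0.0], [0.999, 0.035, -0.0], [-0.0, 0.0, -1.0]]
ft_force: [-0.4, 0.4, 2.5]
grip_width: 0.0228
gripper_force: 79.0
```

The upward force of 2.5 N shows that the tool rests on the mat. I'll open and retreat straight up.

servo_tool(steps=[{"tx": 0,"ty": 0,"tz": 0,"yaw": 0,"claw": 2.6},{"tx": 0,"ty": 0,"tz": 0,"yaw": 0,"claw": 3.2},{"tx": 0,"ty": 0,"tz": 0,"yaw": 0,"claw": 4.5},{"tx": 0,"ty": 0,"tz": 0,"yaw": 0,"claw": 5.5},{"tx": 0,"ty": 0,"tz": 0,"yaw": 0,"claw": 5.5},{"tx": 0,"ty": 0,"tz": 1,"yaw": 0,"claw": 5.5},{"tx": 0,"ty": 0,"tz": 2,"yaw": 0,"claw": 5.5},{"tx": 0,"ty": 0,"tz": 3,"yaw": 0,"claw": 5.5},{"tx": 0,"ty": 0,"tz": 3,"yaw": 0,"claw": 5.5},{"tx": 0,"ty": 0,"tz": 3,"yaw": 0,"claw": 5.5},{"tx": 0,"ty": 0,"tz": 3,"yaw": 0,"claw": 5.5},{"tx": 0,"ty": 0,"tz": 0,"yaw": 0,"claw": 5.5}])

```text
time_s: 25.85
position: [0.5152, -0.3627, 0.1841]
tool_rot: [[-0.035, 0.999, 0.006], [0.999, 0.035, -0.006], [-0.007, 0.006, -1.0]]
ft_force: [0.4, -1.1, -0.3]
grip_width: 0.0551
gripper_force: 0.0
```

```bash
python3 st.py; python3 - <<'E'
from h import *
grab('scene')
j=load('scene')['im'][120:300,150:480]
cv2.imwrite('pics/s8.png',cv2.resize(j,(800,436),interpolation=cv2.INTER_CUBIC)[:,:,::-1])
E
```

```text
25.85 {'position': array([ 0.5152, -0.3627,  0.1841]), 'ft_force': array([ 0.4279, -1.0965, -0.3091]), 'wrist_torque': array([ 0.0221,  0.0471, -0.0017])}
```

View pics/s8.png

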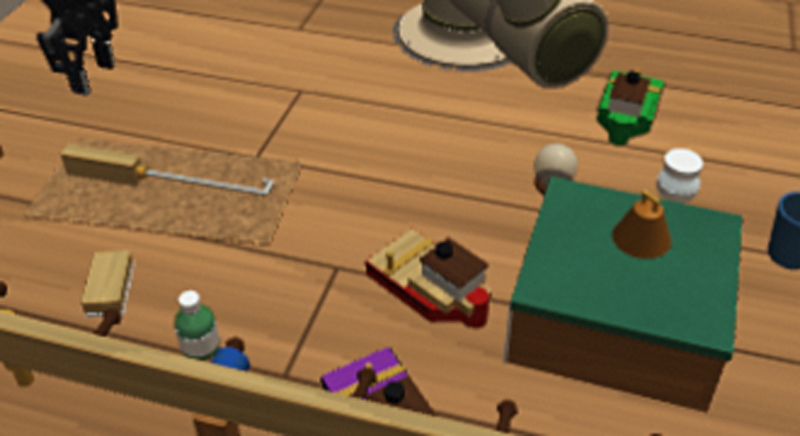

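The tool lies whole on the mat, from (65,158) to (272,188). The tug stands upright, clear of the mouth, with its bow at (478,305), and everything else is where it was.

```bash
python3 -c "
from rig import env
print(env.close_job())"
```

```text
the job is handed in; nothing more can be done
None
```

The job is handed in: the tug stands upright on the desk, fully clear of the shed mouth, and the reach tool is back on the cork mat, with nothing else seen to have moved (about 26 s of the 54 s used).

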